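Zero the kitchen scale, then hold the walnut plate over its pan, turned a quarter turn

ROBOT

A 6-joint arm with a two-finger parallel gripper is mounted at the origin on the work surface. World frame = base frame: x ahead of the robot, y to its left, z up, the work surface at z = 0. Lengths are in mm, angles in rad, forces in N, time in s.
With the tool pointing down it reaches from about 350 to 975 mm from the base axis. Payload 7.1 kg.
Tool frame: the origin (TCP) lies midway between the tips of the shut fingers; the grasp point (between the pads) lies 19 mm behind it (ctrl.grasp_offset is the distance from the TCP to the grasp point, in mm); z points along the fingers, y is the line along which they close (so a half turn about z gives the same grasp; the last joint's range is limited). The gripper opens to 88 mm and grips with 3 to 60 N. Pads are 20 mm wide; open, the fingers measure 115 mm over their backs; the gripper's body (75 mm by 178 mm) begins 61 mm behind the grasp point.
Start: joints at [-1.332, 0.423, 1.63, -0, 1.089, -0.019], TCP at [159.365, -604.324, 222.675] pointing down, gripper open.
Joint ranges: [-3, 3], [-0.9, 2.11], [0.09, 2.58], [-1.31, 4.45], [0.11, 2.69], [-2.54, 2.54]. Speed limits (rad/s): [2.39, 2.39, 3.01, 3.14, 3.14, 3.14].

INTERFACE

Orientations are given as a rotation vector (axis times angle).
In Python, from workcell import ctrl gives the robot as it stands. The module is installed in compiled form; this text tells all that it offers.
- The arm moves only by the tool servo_tool, never from a script. Its argument "rows" is a list of rows, each a list of 7 numbers: the turn, a rotation vector about the tool's x, y, z as a fraction of full scale, then the shift along the tool's x, y, z as a fraction of full scale, then the finger opening in mm, from 0 to 87.8. A call has 1 to 10 rows; each row is the pose to reach, as a shift and turn from the pose commanded when the call began, along the tool's axes at that moment; what a row does not reach only later rows make up. Full scale, the value 1, is 20 cm for a shift and 1.5 rad for a turn. A row lasts 1/8 s, in which the tool goes at most 62.5 mm and 10.7 degrees, less where a joint would pass 70% of its speed; a pose out of reach is approached as far as the arm can. A call with a number of a shift or a turn outside -1 to 1 is refused whole. A call with a gripper value outside its range is refused whole. The fingers move at their own pace and stop on an object; the grip force is fixed at half the most. Time passes only in rows, so rows that repeat a pose let the fingers close. It gives the time, the measured TCP pose, the force, the opening and the grip force at its end, in the units of the state.
- ctrl.get_obs(): the state, without advancing time (a new reading comes with each control period).
- ctrl.get_image(name): name is "scene" or "top" or "wrist"; returns (picture, depth): 420x560x3 uint8, red, green, blue; 420x560 float32, mm along the optical axis (not along the pixel's ray), 0 where there is no reading.
- ctrl.camera_info(name): a dict with "intrinsics" (3x3 intrinsics, pixels), "k1" (the pictures are not rectified: a ray, as slopes to the right and down, at radius r is drawn at 1 + k1 r^2 times it, then the intrinsics apply), "R" (3x3) and "t" (3): a world point X has camera coordinates R X + t. Camera axes: x right, y down, z forward; pixel columns grow to the right and rows downward; lengths in mm; the calibration is good to about 2 mm. A picture is of the moment at which its call begins: read the wrist's pose just before it. camera_info takes no time and is no camera call; for the wrist camera it gives the pose at the moment of the call.
- ctrl.close_job(): hands the job in; it is judged then, once.
The state is a dict: "t": time; "qpos": joint angles; "qvel": joint speeds; "joint_torque": joint torques, N m; "ee_pos": TCP position; "orientation": TCP orientation; "ft_force": force on the tool from outside, world axes, zero at the start; "moment": the same for the moment, N m; "width": finger opening in mm; "grasp_force": force on a finger pad.
Only numpy, scipy, OpenCV 4.12 (cv2) and the standard library are available. Lean on these libraries where they do the work, as an engineer would, in place of code of your own. Each camera call takes 0.05 s, during which the arm holds its last target. There are 200 camera calls.

TASK

Turn the knob on the kitchen scale until its pointer stands at the big zero mark, leaving it there. Then lift the dished steel plate by the wooden grip of its arched handle, and with the walnut staying in the middle turn it a quarter turn, so that the handle runs along the long side of the scale, and hold it level and still over the middle of the round pan, a few centimetres clear of it. Finish while still holding the plate there, not putting it down, and leave all the other things where they are.

Things in the scene. Friction and masses are not known exactly. Their poses are not given: they have to be found in the camera images.
- scale: fixed white kitchen scale, a low box 190 (its x) x 300 (its y) x 55 mm high; origin at the centre of its underside, z up. Near its +y end, on a short neck, is a round steel pan 140 mm across; on its -y half a paper dial with the zero knob flat on the deck. The two things above the deck are the pan (top 75 mm above the table) and the knob (top 102 mm above the table)
- pan_top (a point): centre of the pan's flat upper face, 75 mm above the table, at (0, 75, 75) mm in the scale's frame; axes as the scale's
- zero_mark (a point): middle of the big zero mark on the dial, a black stroke 18 x 5 mm, 46 mm from the knob's axis towards the scale's +x; the small ticks are 15 degrees apart. The mark lies flat on the deck
- knob_grip (a point): on the knob's axis, 88 mm above the table (33 mm above the scale's deck); turns with the knob. The knob is a black bar grip 44 mm long (its x), 14 mm thick (its y), from 66 to 102 mm above the table, on a round foot 40 mm across; the pointer is at the bar's +x end, with a white stroke on top of that half. Grip it across its 14 mm thickness
- zero_knob (a joint): angle of the knob in rad, 0 when the pointer stands at the zero mark, positive anticlockwise seen from above; starts between 0.45 and 1.25; range -1.6 to 1.6; turns with light friction (0.03 N m) and stays where it is left
- plate: loose steel dished plate, 176 mm across, rim 26 mm high, 0.22 to 0.37 kg, on a flat foot 90 mm across, origin at the centre of its underside, z up. An arched steel handle rises over it from rim to rim along the plate's y, up to 103 mm above its underside. It stands on the table on the scale's -y side, its handle roughly across the scale's length (within about 10 degrees). Either way round is the same
- plate_grip (a point): centre of the wooden grip in the middle of the arched handle, 95 mm above the plate's underside, straight above the plate's centre; the grip is 16 mm thick (plate x) and 16 mm high, 60 mm long (plate y); axes as the plate's. Pinch it across its 16 mm thickness; the top of the walnut is 54 mm below the grip's centre
- plate_in (a point): centre of the plate's inner floor, 7 mm above its underside: flat within about 17 mm of the centre, then rising at about 11 degrees to about 52 mm radius and at about 24 degrees to the rim
- walnut_center (a point): centre of the loose walnut, a ball 34 mm across, 12 to 21 g, lying in the middle of the plate; it rolls freely
- mug: bystander, leave alone: red plastic mug, 76 mm wide, 85 mm high, side handle; origin at centre of underside
- glass_bowl: bystander, leave alone: small clear glass bowl, 100 mm across, 45 mm high; origin at centre of underside
- jar: bystander, leave alone: glass jar with steel cap, 64 mm across, 100 mm high; origin at centre of underside
- tumbler: bystander, leave alone: steel tumbler, 56 mm across, 70 mm high, beside the gap between plate and scale; origin at centre of underside
- flat_plate: bystander, leave alone: ordinary low steel plate without handle, 170 mm across, 16 mm high; origin at centre of underside; not the plate to carry
- whisk: bystander, leave alone: steel whisk lying flat, 245 mm long, about 45 mm thick at the wires; origin under its middle
- chakla: bystander: heavy round chakla board, 220 mm across, 32 mm high with a wooden rolling pin on it (70 mm high in all), on the right of the plate; fixed; origin at the centre of its underside

How it is judged (in metres and radians):
On the way, in this order (a step that is already met when the one before it is completed fails the run):
1. the knob's pointer stands at zero while the plate still stands on the table (value of joint zero_knob between -0.1 and 0.1 rad and velocity of joint zero_knob between -0.15 and 0.15 rad/s and height (world z) of plate below 0.02 m), for 0.3 s.
2. the plate is lifted clear of the table with the walnut in its middle (height (world z) of plate above 0.04 m and horizontal distance between walnut_center and plate_in below 0.03 m and value of joint zero_knob between -0.1 and 0.1 rad), for 0.2 s.
At the end, for the whole second after the job is handed in: Knob at zero within 0.1 rad; plate held still by the fingers, within 30 mm of the pan's centre line, underside 8 to 90 mm above the pan, handle within 8 degrees of the scale's long (y) direction, level within 5 degrees, not touching the scale; walnut within 24 mm of the plate's centre (value of joint zero_knob between -0.1 and 0.1 rad and horizontal distance between plate and pan_top below 0.03 m and z of plate in the frame of pan_top between 0.008 and 0.09 m and angle between the y axis of plate and the y axis of scale, either way round below 0.14 rad and angle between plate's own z axis and vertical below 0.09 rad and horizontal distance between walnut_center and plate_in below 0.024 m and height (world z) of walnut_center below 0.2 m and linear speed of plate below 0.03 m/s and angular speed of plate below 0.2 rad/s and contact force between plate and scale below 0.1 N and contact force between the fingers and plate above 1 N); the arm keeps its last pose, push and grip.
It fails at once if the walnut rolls more than 42 mm from the plate's centre (distance between walnut_center and plate_in above 0.045 m).
It fails at once if a bystander (mug, glass bowl, jar, tumbler, flat plate, whisk) is pushed more than 25 mm (distance of any of mug, glass_bowl, jar, tumbler, flat_plate, whisk from where it was at the start of the episode above 0.025 m).
It also fails if it takes over 64 s, if anything falls off the work surface, if the arm or the gripper's body presses on something with over 40 N, if the wrist force passes 120 N, or if a joint passes its speed limit or range.

## Working session

There is one attempt and no reset: what is moved stays moved. The work goes in short steps, Python scripts to look and compute and a tool call to move; the robot and the scene stay as the last step left them, time stands still between calls to the robot, and variables do not carry over. Pictures are saved under pics/ and viewed, at most 10 in all, crops included, and the job is handed in when it is done.

Besides the shell and the picture viewer there is one more tool, called after ">>>" as name(argument=value, ...), one argument or row to a line, values as JSON. servo_tool: Moves the arm, as the interface text tells. Its arguments: {"type":"object","properties":{"rows":{"type":"array","items":{"type":"array","items":{"type":"number"}}}},"required":["rows"]}

```bash
mkdir -p pics; cat > h.py <<'E'
import numpy as np, cv2
from workcell import ctrl
from scipy.spatial.transform import Rotation as Ro
def snap(n,f):
    ci=ctrl.camera_info(n); im,d=ctrl.get_image(n)
    cv2.imwrite('pics/'+f+'.png',im[:,:,::-1]); np.savez('pics/'+f+'.npz',im=im,d=d,K=ci['intrinsics'],k1=ci['k1'],R=ci['R'],t=ci['t'])
    return L(f)
def L(f): return dict(np.load('pics/'+f+'.npz'))
def rays(c,uv):
    uv=np.asarray(uv,float).reshape(-1,1,2)
    n=cv2.undistortPointsIter(uv,c['K'],np.array([float(c['k1']),0,0,0]),None,None,(3,50,1e-9)).reshape(-1,2)
    n=np.c_[n,np.ones(len(n))]
    return -c['R'].T@c['t'], n@c['R']
def plane(c,uv,z):
    o,r=rays(c,uv); return o+r*((z-o[2])/r[:,2])[:,None]
def deppt(c,uv):
    o,r=rays(c,uv); u=np.asarray(uv).reshape(-1,2).astype(int); return o+r*c['d'][u[:,1],u[:,0]][:,None]
def tri(c1,p1,c2,p2):
    A=np.zeros((3,3));b=np.zeros(3)
    for c,p in((c1,p1),(c2,p2)):
        o,r=rays(c,p); r=r[0]/np.linalg.norm(r[0]); P=np.eye(3)-np.outer(r,r); A+=P;b+=P@o
    return np.linalg.solve(A,b)
E
python3 - <<'E'
from h import *
for n in('top','scene','wrist'):
    c=snap(n,n+'0'); print(n,-c['R'].T@c['t'],c['R'][2])
o=ctrl.get_obs();print(o,ctrl.grasp_offset)
E
```

```text
top [ 389.19537081  -38.01904258 1162.90708259] [ 0.17443958 -0.01812083 -0.98450113]
scene [1312.80369151  165.3008108  1062.07316987] [-0.60217433 -0.17457595 -0.77904385]
wrist [ 234.53395128 -583.10039828  383.94279214] [-0.27263806 -0.07041562 -0.95953641]
{'t': 0.15, 'qpos': array([-1.33199287e+00,  4.23687785e-01,  1.63049886e+00,  9.58585372e-06,
        1.08860489e+00, -1.89927962e-02]), 'qvel': array([-0.00025906, -0.00418012, -0.00191398,  0.00078981,  0.00100269,
       -0.00084948]), 'joint_torque': array([ 6.86301337e-04, -5.44981384e+01, -2.73919630e+01,  6.44005090e-02,
        2.04751192e-02, -8.50766514e-05]), 'ee_pos': array([ 159.27350269, -603.91830041,  222.07235874]), 'orientation': array([-3.11434862e+00, -4.03664771e-01,  1.93228067e-04]), 'ft_force': array([-0.86392826,  0.2377001 ,  0.80706633]), 'moment': array([-0.03303241, -0.01214337,  0.02814158]), 'grasp_force': 0.0, 'width': 87.83981367973347} 18.700000000000003
```

View pics/top0.png

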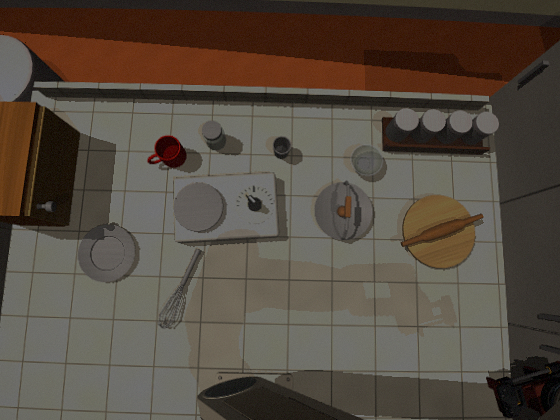

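View pics/scene0.png

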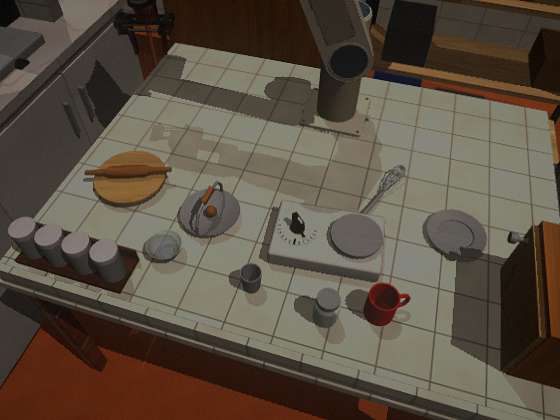

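Top view: pan at (200,206), knob (254,204), dished plate (344,210) with orange grip, tumbler (282,147), glass bowl (369,162), chakla (438,231).

```bash
python3 - <<'E'
from h import *
c=L('top0');s=L('scene0')
for n,p,z in(('pan',(200,206),75),('knob',(254,204),60),('plate',(344,210),26),('tumb',(282,147),70),('bowl',(369,162),45)):print(n,plane(c,p,z),deppt(c,p))
print('knob tri',tri(c,(254,203),s,(297,222)))
# scale box corners
print(plane(c,[(174,179),(274,173),(278,237),(177,242)],55))
# orange grip
for k in(c,s):
    h=cv2.cvtColor(k['im'],cv2.COLOR_RGB2HSV);m=cv2.inRange(h,(3,120,80),(18,255,255))
    n,l,st,ce=cv2.connectedComponentsWithStats(m)
    for i in range(1,n):
        if 15<st[i,4]<1500:print(st[i],ce[i])
im=cv2.resize(c['im'][165:255,165:385],None,fx=3.6,fy=3.6,interpolation=cv2.INTER_CUBIC)
cv2.imwrite('pics/topz.png',np.clip(im[:,:,::-1]*1.5,0,255))
E
```

```text
pan [[571.77769137 166.0216608   75.        ]] [[572.00380341 166.27434715  73.65272334]]
knob [[584.63527435  14.04215035  60.        ]] [[577.55568768  12.15629326  99.95154593]]
plate [[ 580.30105957 -252.6803801    26.        ]] [[ 577.68093736 -249.73730215   41.58737222]]
tumb [[755.21402432 -62.31567288  70.        ]] [[776.84605147 -63.75162528   5.40822182]]
bowl [[ 725.47424774 -325.44606733   45.        ]] [[ 737.79850621 -335.97995806    4.02991007]]
knob tri [583.93186906  12.74865257  80.68675216]
[[652.88612705 250.57395645  55.        ]
 [679.6991496  -41.03055657  55.        ]
 [491.87466377 -57.58310477  55.        ]
 [469.59328946 228.89414033  55.        ]]
[ 39 122   3  13  19] [ 40.21052632 128.63157895]
[407 195  41  20 284] [426.75352113 202.41901408]
[345 196   6  21 101] [347.91089109 206.01980198]
[ 402  202   81   43 1000] [437.069 224.775]
[339 207   6   8  37] [341.2972973  210.81081081]
[405 213  12   6  19] [410.84210526 215.73684211]
[ 412  228   63   40 1326] [447.04901961 250.10482655]
[476   0  84  14 460] [525.75         4.87173913]
[133  26  12  
[... 261 characters left out ...]
48.13870968]
[ 388   62  172   38 1266] [471.72906793  80.05450237]
[366  70   8   8  46] [369.80434783  73.56521739]
[421  79 136  39 975] [494.05128205  96.18769231]
[549 117  11  47 321] [555.4953271  140.19626168]
[  85  151   86   23 1203] [131.28096426 163.70906068]
[  94  174   71   30 1432] [127.77723464 187.77094972]
[201 186  13  17  89] [206.79775281 194.07865169]
[207 206   9   8  57] [211.05263158 209.14035088]
[ 543  221   17  117 1489] [552.677636   273.03828073]
[533 225   8 112 184] [536.94021739 286.04891304]
[358 398  30  22 425] [372.95529412 409.01647059][ WARN:0@0.766] global loadsave.cpp:1063 imwrite_ Unsupported depth image for selected encoder is fallbacked to CV_8U.
```

View pics/topz.png

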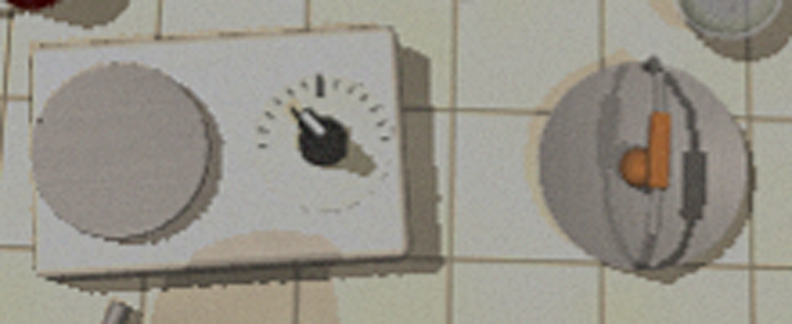

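```bash
cat >> h.py <<'E'
def go(x,y,z,yaw):
    o=ctrl.get_obs(); R=Ro.from_rotvec(o['orientation'])
    T=Ro.from_matrix(np.array([[np.cos(yaw),np.sin(yaw),0],[np.sin(yaw),-np.cos(yaw),0],[0,0,-1]]))
    print('turn',np.round((R.inv()*T).as_rotvec()/1.5,4),'shift',np.round(R.inv().apply(np.array([x,y,z])-o['ee_pos'])/200,4))
E
python3 -c "
from h import *
go(560,10,240,.2)"
```

```text
turn [-0.0008  0.      0.0385] shift [ 2.72   -2.4574 -0.0866]
```

>>> servo_tool(
  rows=[
    [0,0,0,0.2,-0.18,-0.03,87],
    [0,0,0,0.43,-0.39,-0.06,87],
    [0,0,0,0.66,-0.6,-0.09,87],
    [0,0,0,0.9,-0.81,-0.09,87],
  ],
)

```text
t: 0.65
ee_pos: [292.1, -401.5, 241.0]
orientation: [3.115, 0.403, 0.001]
ft_force: [1.0, -1.0, 0.5]
width: 87.1
grasp_force: 0.0
```

>>> servo_tool(
  rows=[
    [0,0,0,0.22,-0.2,0,87],
    [0,0,0,0.44,-0.4,0,87],
    [0,0,0,0.66,-0.6,0,87],
    [0,0,0,0.9,-0.81,0,87],
  ],
)

```text
t: 1.15
ee_pos: [424.1, -199.8, 240.8]
orientation: [3.115, 0.403, 0.0]
ft_force: [0.2, -1.2, -0.5]
width: 87.0
grasp_force: 0.0
```

>>> servo_tool(
  rows=[
    [0,0,0,0.22,-0.2,0,87],
    [0,0,0,0.44,-0.4,0,87],
    [0,0,0,0.66,-0.6,0,87],
    [0,0,0,0.92,-0.83,0,87],
    [0,0,0,0.92,-0.83,0,87],
    [0,0,0,0.92,-0.83,0,87],
    [0,0,0,0.92,-0.83,0,87],
  ],
)

```text
t: 2.02
ee_pos: [558.0, 4.8, 240.5]
orientation: [3.116, 0.402, -0.001]
ft_force: [-0.0, -0.7, 0.1]
width: 87.0
grasp_force: 0.0
```

```bash
python3 - <<'E'
from h import *
o=ctrl.get_obs();print(o['t'],o['ee_pos'],o['orientation'],o['ft_force'])
c=snap('wrist','w1')
cv2.imwrite('pics/w1b.png',np.clip(c['im'][:,:,::-1]*1.3,0,255).astype('uint8'))
E
```

```text
2.025 [558.04046293   4.79660132 240.4949822 ] [ 3.11566801e+00  4.01839057e-01 -1.45222723e-03] [-0.02488725 -0.68175316  0.10507074]
```

View pics/w1b.png

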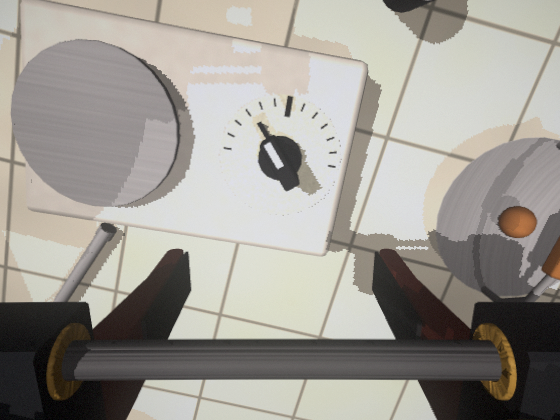

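The wrist view shows the knob centred near (280,158) with its pointer towards (260,124), the zero mark at (289,106), the pan at (98,124) and the walnut at (517,221).

```bash
python3 - <<'E'
from h import *
c=L('w1')
im=c['im'];g=im.max(2)
sub=(slice(110,205),slice(235,320))
d=c['d']
yy,xx=np.mgrid[110:205,235:320]
P=deppt(c,np.c_[xx.ravel(),yy.ravel()])
top=(P[:,2]>96)&(P[:,2]<108)
Q=P[top];print('bar top n',len(Q),'z med',np.median(Q[:,2]))
r=cv2.minAreaRect(Q[:,:2].astype('float32'));print(r, np.median(Q,0),Q.mean(0))
w,v=np.linalg.eigh(np.cov(Q[:,:2].T));print('bar dir',np.arctan2(v[1,1],v[0,1]))
pt=plane(c,[(268,146),(280,168)],102);print('stroke',pt,np.arctan2(*(pt[0]-pt[1])[[1,0]]))
# zero mark
b=((g<90).astype('uint8'));b2=b.copy()
n,l,st,ce=cv2.connectedComponentsWithStats(b)
for i in range(1,n):
    if 20<st[i,4]<3000 and 80<ce[i][1]<210 and 200<ce[i][0]<360:
        print(st[i],ce[i],plane(c,ce[i],55))
zm=l[106,289]; print('zm label',zm)
corn=plane(c,[(22,0),(367,64),(328,254),(28,210)],55);print(corn);
e=corn[1]-corn[2];print('yaw x',np.arctan2(e[1],e[0]));e=corn[3]-corn[2];print('yaw y',np.arctan2(-e[0],e[1]))
# pan: points at depth z~75
yy,xx=np.mgrid[30:220,0:190];P=deppt(c,np.c_[xx.ravel(),yy.ravel()]);Q=P[(P[:,2]>70)&(P[:,2]<82)]
print('pan',len(Q),np.median(Q[:,2]),cv2.minEnclosingCircle(Q[:,:2].astype('float32')),Q.mean(0))
E
```

```text
bar top n 933 z med 101.87087076856466
((584.3576049804688, 14.017572402954102), (44.01177978515625, 14.118541717529297), 44.73799514770508) [585.21951774  14.35923812 101.87087077] [585.07442822  14.29351533 101.8316276 ]
bar dir -2.3591368024452137
stroke [[597.0187825   26.97165396 102.        ]
 [582.32158865  13.2529265  102.        ]] 0.7509780247940158
[285  96   8  21  99] [288.25252525 106.        ] [[630.28077055  18.24652984  55.        ]]
[ 257  122   45   69 1604] [280.79738155 158.95822943] [[582.72914544  12.72709884  55.        ]]
zm label 15
[[654.55739069 250.43967696  55.        ]
 [681.09754423 -38.73010964  55.        ]
 [502.20419694 -57.2721189   55.        ]
 [473.4679416  234.79136232  55.        ]]
yaw x 0.10327960984099634
yaw y 0.09807477919081725
pan 21729 74.84935331448025 ((570.6119995117188, 173.70169067382812), 70.17826080322266) [574.12118193 173.97317778  74.83100525]
```

```bash
python3 -c "
from h import *
go(584.4,14,150,.781)"
```

```text
turn [-1.000e-04  4.000e-04 -3.499e-01] shift [ 0.1392 -0.012   0.4529]
```

>>> servo_tool(
  rows=[
    [0,0,-0.11,0.03,0,0.1,60],
    [0,0,-0.22,0.08,-0.006,0.25,60],
    [0,0,-0.33,0.139,-0.012,0.4,60],
    [0,0,-0.35,0.139,-0.012,0.455,60],
    [0,0,-0.35,0.139,-0.012,0.455,60],
    [0,0,-0.35,0.139,-0.012,0.455,60],
  ],
)

```text
t: 2.82
ee_pos: [585.5, 14.9, 150.9]
orientation: [2.905, 1.195, 0.002]
ft_force: [0.1, -0.6, 0.1]
width: 60.0
grasp_force: 0.0
```

```bash
python3 -c "
from h import *
go(584.4,14,69.5,.781)"
```

```text
turn [ 0.0007 -0.0007 -0.0004] shift [-0.0075 -0.0012  0.4068]
```

>>> servo_tool(
  rows=[
    [0,0,0,-0.007,0,0.13,60],
    [0,0,0,-0.007,0,0.27,50],
    [0,0,0,-0.007,0,0.37,40],
    [0,0,0,-0.007,0,0.405,30],
    [0,0,0,-0.007,0,0.405,20],
    [0,0,0,-0.007,0,0.405,8],
    [0,0,0,-0.007,0,0.405,8],
    [0,0,0,-0.007,0,0.405,8],
  ],
)

```text
t: 3.82
ee_pos: [585.1, 14.2, 69.5]
orientation: [2.903, 1.198, 0.003]
ft_force: [0.3, -1.5, 3.1]
width: 13.9
grasp_force: 30.0
```

```bash
python3 -c "
from h import *
print(ctrl.get_obs()['ft_force'])
go(584.4,14,69.5,.092)"
```

```text
[ 0.34741928 -1.46944468  3.14897793]
turn [ 0.0006 -0.0011  0.4606] shift [-0.0033 -0.0015  0.0002]
```

>>> servo_tool(
  rows=[
    [0,0,0.08,0,0,0,8],
    [0,0,0.16,0,0,0,8],
    [0,0,0.24,0,0,0,8],
    [0,0,0.32,0,0,0,8],
    [0,0,0.4,0,0,0,8],
    [0,0,0.44,0,0,0,8],
    [0,0,0.46,0,0,0,8],
    [0,0,0.46,0,0,0,8],
    [0,0,0.46,0,0,0,8],
  ],
)

```text
t: 4.95
ee_pos: [585.5, 13.3, 69.5]
orientation: [3.137, 0.146, 0.004]
ft_force: [1.6, -6.9, 2.4]
width: 13.8
grasp_force: 30.0
```

>>> servo_tool(
  rows=[
    [0,0,0,0,0,0,30],
    [0,0,0,0,0,0,50],
    [0,0,0,0,0,0,60],
    [0,0,0,0,0,-0.2,70],
    [0,0,0,0,0,-0.4,80],
    [0,0,0,-0.1,0,-0.6,87],
    [0,0,0,-0.13,0,-0.85,87],
    [0,0,0,-0.13,0,-0.85,87],
    [0,0,0,-0.13,0,-0.85,87],
    [0,0,0,-0.13,0,-0.85,87],
  ],
)

```text
t: 6.2
ee_pos: [557.5, 12.0, 237.1]
orientation: [-3.138, -0.146, 0.004]
ft_force: [-1.2, -0.5, 0.0]
width: 86.8
grasp_force: 0.0
```

```bash
cat > k.py <<'E'
from h import *
import sys
c=snap('wrist',sys.argv[1])
yy,xx=np.mgrid[0:300,0:560]
P=deppt(c,np.c_[xx.ravel(),yy.ravel()])
q=P[(P[:,2]>96)&(P[:,2]<108)&(np.hypot(P[:,0]-584.4,P[:,1]-14)<28)]
r=cv2.minAreaRect(q[:,:2].astype('float32'));w,v=np.linalg.eigh(np.cov(q[:,:2].T))
b=np.arctan(v[1,1]/v[0,1])
g=c['im'].max(2);n,l,st,ce=cv2.connectedComponentsWithStats((g<90).astype('uint8'))
print(r,'bar',b)
for i in range(1,n):
    if 20<st[i,4]<400:
        p=plane(c,ce[i],55)[0]
        if abs(np.hypot(p[0]-584.4,p[1]-14)-46)<5 : print('mark',st[i],p,np.arctan2(p[1]-r[0][1],p[0]-r[0][0]))
E
python3 k.py w2; python3 -c "
from h import *
print(ctrl.get_obs()['ee_pos'])"
```

```text
((584.4580078125, 13.896871566772461), (43.38945388793945, 13.706449508666992), 4.993967533111572) bar 0.0813810679579241
[557.58644765  11.9577994  237.11151239]
```

View pics/w2.png

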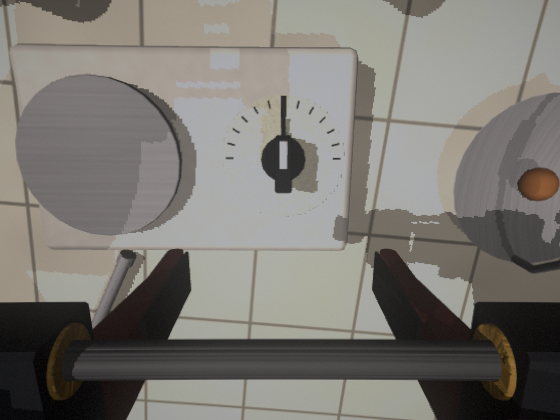

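The pointer now lies on the zero mark (bar at 0.084 rad against a scale yaw of 0.092). On to the plate.

```bash
python3 -c "
from h import *
print(tri(L('top0'),(347.9,206),L('scene0'),(206.8,194)))
go(540,-250,250,.09)"
```

```text
[ 579.28016612 -249.19072258  100.5716509 ]
turn [-0.0002  0.0019  0.0019] shift [-0.2091  1.296  -0.0642]
```

>>> servo_tool(
  rows=[
    [0,0,0,-0.05,0.2,-0.06,87],
    [0,0,0,-0.1,0.43,-0.06,87],
    [0,0,0,-0.15,0.68,-0.06,87],
    [0,0,0,-0.2,0.95,-0.06,87],
  ],
)

```text
t: 6.75
ee_pos: [535.5, -182.1, 249.5]
orientation: [-3.137, -0.147, 0.003]
ft_force: [0.3, -0.2, 0.8]
width: 87.2
grasp_force: 0.0
```

>>> servo_tool(
  rows=[
    [0,0,0,0,0.2,0,87],
    [0,0,0,0,0.34,0,87],
    [0,0,0,0,0.34,0,87],
    [0,0,0,0,0.34,0,87],
    [0,0,0,0,0.34,0,87],
  ],
)

```text
t: 7.38
ee_pos: [542.3, -247.5, 250.3]
orientation: [-3.138, -0.148, 0.001]
ft_force: [0.2, -0.6, 0.3]
width: 86.9
grasp_force: 0.0
```

```bash
python3 -c "
from h import *
print(ctrl.get_obs()['ee_pos']);c=snap('wrist','w3')"
```

```text
[ 542.29822974 -247.46664369  250.32120986]
```

View pics/w3.png

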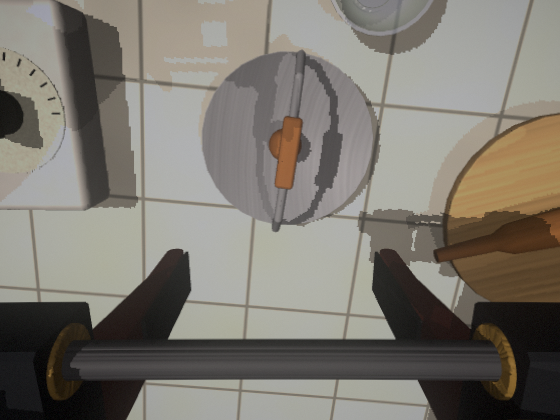

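The wrist view shows the wooden grip centred at (288,152), the handle feet at (300,52) and (276,229), and the walnut at (283,146) under it.

```bash
python3 - <<'E'
from h import *
c=L('w3');yy,xx=np.mgrid[40:240,195:385];uv=np.c_[xx.ravel(),yy.ravel()];P=deppt(c,uv)
col=c['im'][uv[:,1],uv[:,0]].astype(int);org=(col[:,0]-col[:,2])>40
q=P[org&(P[:,2]>85)];r=cv2.minAreaRect(q[:,:2].astype('float32'));w,v=np.linalg.eigh(np.cov(q[:,:2].T))
print('grip',np.median(q,0),q[:,2].max(),r,'yaw',np.arctan(v[1,1]/v[0,1]),len(q))
o=P[org&(P[:,2]<60)];print('walnut',np.median(o,0),len(o))
e=plane(c,[(300,52),(276,229)],26);print('feet',e,e.mean(0),np.arctan2(*(e[0]-e[1])[[1,0]]))
p=P[(P[:,2]>15)&(P[:,2]<34)&(np.hypot(P[:,0]-579,P[:,1]+249)<95)];print('plate',cv2.minEnclosingCircle(p[:,:2].astype('float32')))
# two-view height: wrist + scene
g=uv[org&(P[:,2]>85)].mean(0);print(g,'tri',tri(c,g,L('scene0'),(206.8,194)),tri(c,g,L('top0'),(347.9,206)))
y=np.arctan(v[1,1]/v[0,1]);go(r[0][0],r[0][1],150,y)
E
```

```text
grip [ 579.78297608 -248.19066811  102.70202826] 412.23272518367617 ((584.3900756835938, -248.07936096191406), (71.07535552978516, 17.461708068847656), 0.4242507815361023) yaw -0.047691132743544674 1300
walnut [ 578.64939335 -237.10583788   34.76597394] 248
feet [[ 665.37377866 -252.67750931   26.        ]
 [ 485.02600815 -245.76444974   26.        ]] [ 575.1998934  -249.22097952   26.        ] -0.0383130696664625
plate ((578.3358154296875, -248.712890625), 88.25072479248047)
[287.87923077 152.17538462] tri [ 579.46394033 -248.43608999  100.97889469] [ 579.29723222 -248.71869437  102.52727774]
turn [-0.0002  0.0003  0.0945] shift [0.209  0.0225 0.5025]
```

```bash
python3 -c "
from h import *
go(578.8,-248.5,76,-.042)"
```

```text
turn [-0.0002  0.0003  0.0907] shift [0.1811 0.0221 0.8725]
```

>>> servo_tool(
  rows=[
    [0,0,0.045,0.1,0.012,0.12,70],
    [0,0,0.091,0.181,0.022,0.3,60],
    [0,0,0.091,0.181,0.022,0.45,60],
    [0,0,0.091,0.181,0.022,0.45,60],
    [0,0,0.091,0.181,0.022,0.45,60],
  ],
)

```text
t: 8.05
ee_pos: [579.4, -249.5, 161.8]
orientation: [3.14, -0.068, 0.002]
ft_force: [0.6, -0.9, 0.8]
width: 59.8
grasp_force: 0.0
```

```bash
python3 -c "
from h import *
go(578.8,-248.5,76,-.042)"
```

```text
turn [ 0.0003 -0.0008 -0.0007] shift [-0.0039 -0.0051  0.4291]
```

>>> servo_tool(
  rows=[
    [0,0,0,-0.004,-0.005,0.15,55],
    [0,0,0,-0.004,-0.005,0.28,50],
    [0,0,0,-0.004,-0.005,0.38,45],
    [0,0,0,-0.004,-0.005,0.428,40],
    [0,0,0,-0.004,-0.005,0.428,32],
    [0,0,0,-0.004,-0.005,0.428,25],
    [0,0,0,-0.004,-0.005,0.428,20],
    [0,0,0,-0.004,-0.005,0.428,17],
    [0,0,0,-0.004,-0.005,0.428,14],
    [0,0,0,-0.004,-0.005,0.428,10],
  ],
)

```text
t: 9.3
ee_pos: [578.6, -249.1, 75.6]
orientation: [3.14, -0.069, 0.002]
ft_force: [-0.2, -2.8, 3.3]
width: 16.0
grasp_force: 30.0
```

>>> servo_tool(
  rows=[
    [0,0,0,0,0,0,8],
    [0,0,0,0,0,0,8],
    [0,0,0,0,0,0,8],
    [0,0,0,0,0,0,8],
  ],
)

```text
t: 9.8
ee_pos: [578.5, -249.1, 75.6]
orientation: [3.14, -0.069, 0.002]
ft_force: [-0.0, -4.1, 5.1]
width: 15.8
grasp_force: 30.0
```

```bash
python3 - <<'E'
from h import *
o=ctrl.get_obs();print(o['ee_pos'],o['orientation'],o['ft_force'],o['moment'],o['width'])
c=snap('wrist','w4')
h=cv2.cvtColor(c['im'],cv2.COLOR_RGB2HSV);m=cv2.inRange(h,(3,120,60),(18,255,255))
n,l,st,ce=cv2.connectedComponentsWithStats(m)
for i in range(1,n):
    if st[i,4]>80: print(st[i],ce[i])
E
```

```text
[ 578.53226502 -249.07757851   75.55727611] [ 3.14015273e+00 -6.85853830e-02  1.54956925e-03] [-0.01769337 -4.07789673  5.12951655] [-0.39280721  0.05648624 -0.04589328] 15.828137206508604
[ 252  212   54  127 4607] [279.69481224 277.85956154]
[318 323  13  75 418] [325.46650718 356.61483254]
[233 326   8  72 321] [235.78193146 363.95327103]
```

View pics/w4.png

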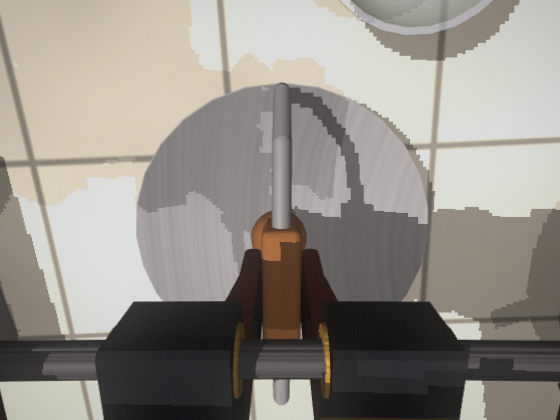

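>>> servo_tool(
  rows=[
    [0,0,0,0,0,-0.01,8],
    [0,0,0,0,0,-0.03,8],
    [0,0,0,0,0,-0.06,8],
    [0,0,0,0,0,-0.12,8],
    [0,0,0,0,0,-0.19,8],
    [0,0,0,0,0,-0.27,8],
    [0,0,0,0,0,-0.33,8],
    [0,0,0,0,0,-0.37,8],
    [0,0,0,0,0,-0.39,8],
    [0,0,0,0,0,-0.4,8],
  ],
)

```text
t: 11.1
ee_pos: [577.9, -248.6, 155.0]
orientation: [-3.141, 0.069, 0.001]
ft_force: [-0.4, 0.7, -3.2]
width: 15.7
grasp_force: 30.0
```

```bash
cat > s.py <<'E'
from h import *
import sys
o=ctrl.get_obs();print(o['t'],o['ee_pos'],o['orientation'],o['ft_force'],o['moment'],o['width'])
c=snap('wrist',sys.argv[1])
yy,xx=np.mgrid[80:330,120:430];uv=np.c_[xx.ravel(),yy.ravel()];P=deppt(c,uv)
R=Ro.from_rotvec(o['orientation']).as_matrix();G=(P-(o['ee_pos']-19*R[:,2]))@R   # grip frame, z down
col=c['im'][uv[:,1],uv[:,0]].astype(int);org=(col[:,0]-col[:,2])>35
w=G[org&(G[:,2]>50)&(G[:,2]<75)];print('walnut pts',len(w),w.mean(0) if len(w) else '')
if len(w)>20:
    # sphere centre, radius 17 least squares
    from scipy.optimize import least_squares
    f=least_squares(lambda p:np.linalg.norm(w-p,axis=1)-17,w.mean(0)+[0,0,12],loss='soft_l1');print('walnut centre (grip frame)',f.x.round(1))
q=G[(abs(G[:,2]-69)<7)&(np.hypot(G[:,0],G[:,1])>84)&(np.hypot(G[:,0],G[:,1])<90)]
A=np.c_[q[:,:2],np.ones(len(q))];s=np.linalg.lstsq(A,q[:,2],rcond=None)[0];print('rim plane',len(q),s)
E
python3 s.py w5
```

```text
11.1 [ 577.94676856 -248.57175099  155.03940967] [-3.14067250e+00  6.87041900e-02  5.41248653e-04] [-0.39866596  0.74779436 -3.15564116] [0.04445028 0.07551147 0.00208143] 15.652305194029836
walnut pts 438 [ 4.13456209 -9.54695425 63.14082983]
walnut centre (grip frame) [-2.1 -2.7 70.8]
rim plane 3396 [-2.77687430e-03 -5.53848170e-03  6.90225521e+01]
```

View pics/w5.png

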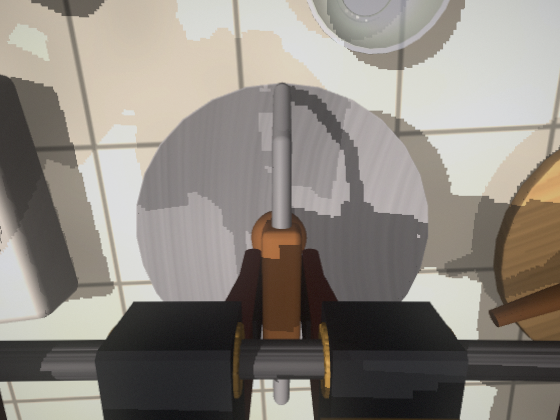

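>>> servo_tool(
  rows=[
    [0,0,0,0,0,-0.03,8],
    [0,0,0,0,0,-0.09,8],
    [0,0,0,0,0,-0.16,8],
    [0,0,0,0,-0.01,-0.21,8],
    [0,0,0,-0.002,-0.03,-0.24,8],
    [0,0,0,-0.003,-0.06,-0.24,8],
    [0,0,0,-0.006,-0.1,-0.24,8],
    [0,0,0,-0.009,-0.15,-0.24,8],
    [0,0,0,-0.012,-0.2,-0.24,8],
    [0,0,0,-0.015,-0.26,-0.24,8],
  ],
)

```text
t: 12.4
ee_pos: [577.3, -195.7, 202.9]
orientation: [-3.141, 0.068, 0.0]
ft_force: [-0.1, 0.0, -3.0]
width: 15.8
grasp_force: 30.0
```

>>> servo_tool(
  rows=[
    [0,0,0,-0.004,-0.07,0,8],
    [0,0,0,-0.009,-0.15,0,8],
    [0,0,0,-0.014,-0.23,0,8],
    [0,0,0,-0.018,-0.31,0,8],
    [0,0,0,-0.023,-0.39,0,8],
    [0,0,0,-0.028,-0.47,0,8],
    [0,0,0,-0.033,-0.55,0,8],
    [0,0,0,-0.038,-0.63,0,8],
    [0,0,0,-0.043,-0.71,0,8],
    [0,0,0,-0.047,-0.79,0,8],
  ],
)

```text
t: 13.65
ee_pos: [574.9, -37.2, 203.1]
orientation: [-3.141, 0.069, -0.0]
ft_force: [0.1, -0.4, -2.6]
width: 16.1
grasp_force: 30.0
```

>>> servo_tool(
  rows=[
    [0,0,0,-0.005,-0.08,0,8],
    [0,0,0,-0.01,-0.16,0,8],
    [0,0,0,-0.014,-0.24,0,8],
    [0,0,0,-0.019,-0.32,0,8],
    [0,0,0,-0.024,-0.4,0,8],
    [0,0,0,-0.029,-0.48,0,8],
    [0,0,0,-0.034,-0.56,0,8],
    [0,0,0,-0.039,-0.64,0,8],
    [0,0,0,-0.043,-0.72,0,8],
    [0,0,0,-0.047,-0.79,0,8],
  ],
)

```text
t: 14.9
ee_pos: [572.4, 121.1, 203.1]
orientation: [3.141, -0.068, 0.0]
ft_force: [0.7, -1.3, -3.7]
width: 15.7
grasp_force: 30.0
```

>>> servo_tool(
  rows=[
    [0,0,0,-0.004,-0.065,0,8],
    [0,0,0,-0.007,-0.12,0,8],
    [0,0,0,-0.01,-0.165,0,8],
    [0,0,0,-0.012,-0.2,0,8],
    [0,0,0,-0.014,-0.225,0,8],
    [0,0,0,-0.015,-0.245,0,8],
    [0,0,0,-0.016,-0.258,0,8],
    [0,0,0,-0.016,-0.265,0,8],
    [0,0,0,-0.016,-0.268,0,8],
    [0,0,0,-0.016,-0.268,0,8],
  ],
)

```text
t: 16.15
ee_pos: [571.6, 173.6, 203.1]
orientation: [3.141, -0.069, -0.0]
ft_force: [-0.5, 0.4, -2.7]
width: 15.8
grasp_force: 30.0
```

```bash
python3 s.py w6; python3 -c "
from h import *
go(570.6,173.7,195,1.663)"
```

```text
16.15 [571.55468303 173.56712866 203.0783983 ] [ 3.14082607e+00 -6.87792407e-02 -3.77392877e-05] [-0.50238379  0.39652946 -2.69916899] [0.05803856 0.03799112 0.00413927] 15.753276870596363
walnut pts 450 [ 4.33798632 -8.96731136 63.14275527]
walnut centre (grip frame) [-2.  -2.6 70.8]
rim plane 3401 [-2.63548646e-03 -5.41888568e-03  6.89995859e+01]
turn [-0.0000e+00  1.0000e-04 -1.1378e+00] shift [-0.0048 -0.0006  0.0403]
```

Excellent; the walnut has not moved. Next the quarter turn in place.

>>> servo_tool(
  rows=[
    [0,0,-0.01,0,0,0,8],
    [0,0,-0.03,0,0,0,8],
    [0,0,-0.07,0,0,0,8],
    [0,0,-0.12,0,0,0.01,8],
    [0,0,-0.18,0,0,0.02,8],
    [0,0,-0.24,0,0,0.03,8],
    [0,0,-0.3,0,0,0.04,8],
    [0,0,-0.36,0,0,0.04,8],
    [0,0,-0.42,0,0,0.04,8],
    [0,0,-0.48,0,0,0.04,8],
  ],
)

```text
t: 17.45
ee_pos: [571.6, 173.6, 195.1]
orientation: [2.962, 1.048, 0.0]
ft_force: [0.2, 0.6, -2.6]
width: 15.9
grasp_force: 30.0
```

>>> servo_tool(
  rows=[
    [0,0,-0.06,0,0,0,8],
    [0,0,-0.12,0,0,0,8],
    [0,0,-0.18,0,0,0,8],
    [0,0,-0.24,0,0,0,8],
    [0,0,-0.3,0,0,0,8],
    [0,0,-0.36,0,0,0,8],
    [0,0,-0.42,0,0,0,8],
    [0,0,-0.48,0,0,0,8],
    [0,0,-0.53,0,0,0,8],
    [0,0,-0.58,0,0,0,8],
  ],
)

```text
t: 18.7
ee_pos: [571.5, 173.6, 195.1]
orientation: [-2.244, -2.198, 0.0]
ft_force: [0.1, 0.5, -3.9]
width: 15.4
grasp_force: 30.0
```

>>> servo_tool(
  rows=[
    [0,0,-0.03,0,0,0,8],
    [0,0,-0.05,0,0,0,8],
    [0,0,-0.065,0,0,0,8],
    [0,0,-0.075,0,0,0,8],
    [0,0,-0.078,0,0,0,8],
    [0,0,-0.078,0,0,0,8],
    [0,0,-0.078,0,0,0,8],
    [0,0,-0.078,0,0,0,8],
  ],
)

```text
t: 19.7
ee_pos: [571.6, 173.6, 195.1]
orientation: [2.116, 2.322, 0.0]
ft_force: [0.1, 0.1, -3.1]
width: 15.9
grasp_force: 30.0
```

```bash
python3 s.py w7; python3 - <<'E'
from h import *
go(570.6,173.7,195,1.663)
c=snap('top','top1');s=snap('scene','sc1')
a=cv2.resize(c['im'][130:260,130:300],None,fx=3,fy=3,interpolation=2);b=cv2.resize(s['im'][130:260,230:400],None,fx=3,fy=3,interpolation=2)
cv2.imwrite('pics/fin.png',cv2.resize(np.hstack([a,b])[:,:,::-1],(798,305)))
E
```

```text
19.7 [571.55550447 173.64115389 195.07300577] [2.11637903e+00 2.32172570e+00 7.36146814e-06] [ 0.07997336  0.06109305 -3.07892251] [-0.08095906 -0.10022465  0.02258112] 15.886941551294022
walnut pts 455 [ 5.52847149 -3.70241703 63.05892438]
walnut centre (grip frame) [-1.4 -0.9 70.8]
rim plane 3782 [-3.34436743e-04 -3.44735714e-03  6.89515739e+01]
turn [-0.     -0.      0.0002] shift [ 0.0008 -0.0047  0.0004]
```

View pics/fin.png

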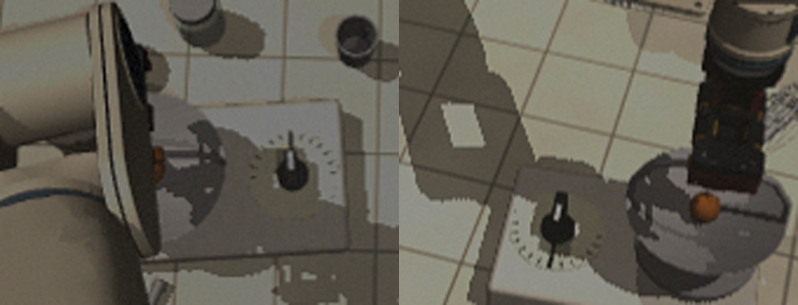

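View pics/w7.png

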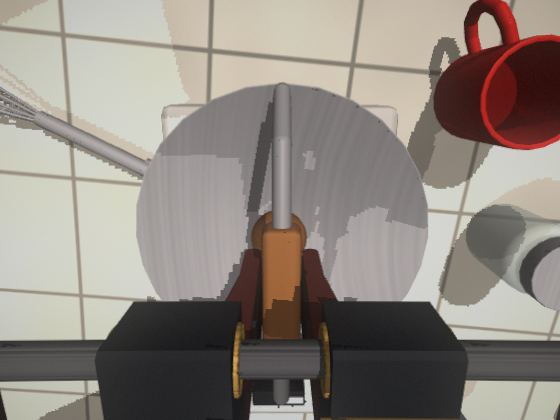

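The pictures show the plate level over the pan with its handle along the scale's length, the walnut central under the grip, and the pointer still on the zero mark. I'm handing it in.

```bash
python3 -c "
from workcell import ctrl
print(ctrl.close_job())"
```

```text
the job is handed in; nothing more can be done
None
```

I turned the knob to zero and handed the job in with the plate held level about 44 mm above the pan, its handle along the scale's long side and the walnut central; no verdict was returned.

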